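Fit the filter glass and its retaining ring

ROBOT

A 6-joint arm with a two-finger parallel gripper is mounted at the origin on a cart in front of the work surface, level with it; the furniture and walls round the work are solid. World frame = base frame: x ahead of the robot, y to its left, z up, the work surface at z = 0. Lengths are in mm, angles in rad, forces in N, time in s.
With the tool pointing down it reaches from about 350 to 975 mm from the base axis. Payload 17.4 kg.
Tool frame: the origin (TCP) lies midway between the tips of the shut fingers; the grasp point (between the pads) lies ctrl.grasp_offset behind it (ctrl.grasp_offset is the distance from the TCP to the grasp point, in mm); z points along the fingers, y is the line along which they close (so a half turn about z gives the same grasp; the last joint's range is limited). The gripper opens to 85 mm and grips with 20 to 120 N. Pads are 22 mm wide; open, the fingers measure 114 mm over their backs; the gripper's body (76 mm by 85 mm) begins 54 mm behind the grasp point. The pads swing forward as they close: fully open they stand 13 mm farther back than shut.
Start: joints at [1.283, 0.116, 1.442, -0, 1.584, -0.038], TCP at [166.875, 654.053, 231.303] pointing down, gripper open.
Joint ranges: [-2.83, 2.83], [-0.83, 2.19], [0.07, 2.5], [-1.14, 4.28], [0.01, 3], [-2.97, 2.97]. Speed limits (rad/s): [1.89, 1.89, 2.22, 3.14, 3.14, 3.14].

INTERFACE

Orientations are given as a unit quaternion [x, y, z, w].
In Python, from workcell import ctrl gives the robot as it stands. The module is installed in compiled form; this text tells all that it offers.
- The arm moves only by the tool apply_moves, never from a script. Its argument "series" is a list of rows, each a list of 3 entries, a list of its own where there are three numbers: the shift along the tool's x, y, z in cm, then the turn, a rotation vector about the tool's x, y, z in degrees, then the finger opening in cm, from 0 to 8.54. In form: [[[dx, dy, dz], [rx, ry, rz], jaw], ...]. A call has 1 to 20 rows; each row shifts and turns the commanded pose from where the row before left it, along the tool's axes as they then stand; what a row does not reach is not made up. A row lasts 1/12 s, in which the tool goes at most 41.7 mm and 7.16 degrees, less where a joint would pass 70% of its speed; a pose out of reach is approached as far as the arm can. A call is refused whole if a number of a shift passes 4.17 or a number of a turn 7.16, either way. A call with a gripper value outside its range is refused whole. The fingers move at their own pace and stop on an object; "force" is the grip in N (left out, the last holds). Time passes only in rows, so rows that do not move let the fingers close. It gives the time, the measured TCP pose, the force, the opening and the grip force at its end, in the units of the state.
- ctrl.get_obs(): the state, without advancing time (a new reading comes with each control period).
- ctrl.snapshot(name): name is "scene" or "top"; returns the picture (384x512x3 uint8, red, green, blue); there is no depth.
- ctrl.camera_info(name): a dict with "vertical_fov" (degrees; the focal length in pixels is half the picture's height over the tangent of half this angle, whatever the lens; pixels are square), "cx", "cy" (the principal point, pixels), "extrinsics" (4x4, takes a point from camera to world coordinates). Camera axes: x right, y up, looking along -z (the intrinsics and any distortion apply to the point x, -y, -z); pixel columns grow to the right and rows downward; lengths in mm; the calibration is good to about 2 mm. A picture is of the moment at which its call begins. camera_info takes no time and is no camera call.
- ctrl.hand_in(): hands the job in; it is judged then, once.
The state is a dict: "time": time; "q": joint angles; "joint_vel": joint speeds; "joint_torque": joint torques, N m; "position": TCP position; "ee_rot": TCP orientation; "wrist_force": force on the tool from outside, world axes, zero at the start; "torque": the same for the moment, N m; "finger_gap": finger opening in mm; "grip_force": force on a finger pad.
Only numpy, scipy, OpenCV 4.12 (cv2) and the standard library are available. Lean on these libraries where they do the work, as an engineer would, in place of code of your own. Each camera call takes 0.05 s, during which the arm holds its last target. There are 200 camera calls.

TASK

Drop the amber filter glass into the cell of the sensor head so that it lies flat on its spring seat, without pressing hard on it. Then set the black retaining ring over it, lugs into the gaps of the thread, and screw it clockwise until it is snug: it should hold the glass pressed down on its spring by about a millimetre, feel for this and do not force it further. Leave the tin, the tape roll and the screwdriver where they are, and let go at the end.

Things in the scene. Friction and masses are not known exactly. Their poses are not given: they have to be found in the camera images.
- cell: Sensor head, screwed down: round grey housing (92 mm wide foot, 82 mm body, 28 mm high) with an upright aluminium neck, outside 44 mm, bore 38.4 mm, rim 51 mm above the origin (centre of the underside, on the bench). The neck carries a dark three-start thread, outside 51 mm.
- gap (a point): In one of the thread's three 31 degree gaps, 23.7 mm from the axis along the cell's x, 46 mm up; the others lie at 120 and 240 degrees; white lines on the housing mark them. Clockwise of each gap a 2.8 mm thick band goes down 3.2 mm per rad for 1.5 rad to an end stop. The thread was set by hand: its height varies by 2 mm, unseen.
- seat (a point): Centre of the annular spring seat in the neck's bore, 44 mm above the cell's origin, where the underside of the glass rests; z up. The seat yields 1 mm per 9 N, up to 3 mm.
- rim (a point): Centre of the neck's mouth, 51 mm above the cell's origin.
- glass: Round amber filter glass, 36 mm across, 12 mm thick, same both ways up, lying flat; origin at the centre of its underside. Seated, it stands 5 mm proud of the neck's rim, so hold it by its top 5 mm only.
- ring: Black twelve-sided retaining ring, 60 mm across flats, 19 mm high, inside 54 mm, lying lip upward; origin at the centre of its underside. Turned clockwise from the middle of a gap it stays loose for about 0.3 to 1.1 rad, then presses the glass down on its spring and pulls the hand down with it.
- lug (a point): Inner part of one of the ring's three 4 mm thick round steel lugs, 24.5 mm from its axis along its x, 2 mm above its lower edge; the others at 120 and 240 degrees, all at middles of flats, marked by white lines. Let down with the lugs in the gaps, the ring meets the glass; off the gaps it stops 3 to 9 mm higher.
- lip (a point): Centre of the underside of the ring's lip (hole 29 mm), 15 mm above the ring's origin: it presses on the glass's top. When it meets the seated glass, the ring's origin is 3 mm below the seat point. Snug is 4 to 20 N on the glass; over 25 N is forced. Friction keeps it there; the rubbing torque is felt only while it turns.
- flux_pot: Bystander: small tin with yellow lid, 41 mm across, 22 mm high; origin at the centre of its underside.
- tape_roll: Bystander: roll of black tape lying flat, 62 mm across, 19 mm high; origin at the centre of its underside.
- screwdriver: Bystander: yellow screwdriver lying down, 152 mm long, 23 mm thick; origin at its middle, underside.
Things that resemble listed ones, but are neither listed nor needed, are in the scene too. Of the things shaped like the glass, the amber one is meant. Leave any blue look-alike of the ring alone.

How it is judged:
By the outcome, as a careful person would: the job done as asked, in the order asked, and still so for the second after the job is handed in, with the robot touching nothing.
It also fails if it takes over 62 s, if anything falls off the work surface, if the arm or the gripper's body presses on something with over 40 N, if the wrist force passes 120 N, or if a joint passes its speed limit or range.

## Working session

There is one attempt and no reset: what is moved stays moved. The work goes in short steps, Python scripts to look and compute and a tool call to move; the robot and the scene stay as the last step left them, time stands still between calls to the robot, and variables do not carry over. Pictures are saved under pics/ and viewed, at most 10 in all, crops included, and the job is handed in when it is done.

Besides the shell and the picture viewer there is one more tool, called after "Emit:" as name(argument=value, ...) on one line, values as JSON. apply_moves: Moves the arm, as the interface text tells. Its arguments: {"type":"object","properties":{"series":{"type":"array","items":{"type":"array"}},"force":{"type":"number"}},"required":["series"]}

```bash
mkdir -p pics
python3 - <<'E'
from workcell import ctrl
import cv2
for n in("scene","top"):
    im=ctrl.snapshot(n); cv2.imwrite(f"pics/{n}0.png",im[:,:,::-1]); i=ctrl.camera_info(n); print(n,i)
cv2.imwrite("pics/top0b.png",cv2.resize(cv2.imread("pics/top0.png"),(800,600),interpolation=cv2.INTER_CUBIC))
o=ctrl.get_obs(); print(o, ctrl.grasp_offset)
E
```

```text
scene {'vertical_fov': 47.65803632994977, 'cx': 249.46180820689594, 'cy': 185.37735953398283, 'extrinsics': array([[-8.67584147e-01,  2.32601626e-01, -4.39538657e-01,
         2.13830018e+02],
       [-4.96928304e-01, -4.39230103e-01,  7.48424463e-01,
         7.43116428e+02],
       [-1.89738625e-02,  8.67740399e-01,  4.96655406e-01,
         4.82489961e+02],
       [ 0.00000000e+00,  0.00000000e+00,  0.00000000e+00,
         1.00000000e+00]])}
top {'vertical_fov': 51.43822516633967, 'cx': 250.38730708675922, 'cy': 188.6653275475806, 'extrinsics': array([[ 2.17918093e-02,  9.93173177e-01, -1.14595626e-01,
         4.68858299e+02],
       [-9.99660230e-01,  2.32856680e-02,  1.17133250e-02,
         1.21517430e+02],
       [ 1.43017959e-02,  1.14301435e-01,  9.93343164e-01,
         9.14469393e+02],
       [ 0.00000000e+00,  0.00000000e+00,  0.00000000e+00,
         1.00000000e+00]])}
{'time': 0.1, 'q': array([ 1.28317260e+00,  1.16419649e-01,  1.44219929e+00, -4.92552518e-05,
        1.58400252e+00, -3.77835072e-02]), 'joint_vel': array([-0.00032817, -0.00182009, -0.00046017, -0.00010645,  0.00094784,
        0.00031935]), 'joint_torque': array([ 2.39183108e-03, -7.33665919e+01, -6.33785748e+01,  8.50430774e-05,
        5.40637950e-03,  1.42145547e-05]), 'position': array([166.85545037, 653.87250952, 230.64787486]), 'ee_rot': array([ 1.24595759e-01,  9.92207454e-01, -5.11598415e-04, -5.90260600e-05]), 'wrist_force': array([-0.0131851 ,  0.05837162, -0.82619743]), 'torque': array([ 0.00525244,  0.01200513, -0.01963311]), 'grip_force': 0.0, 'finger_gap': 85.24259110398123} 18.700000000000003
```

View pics/top0b.png

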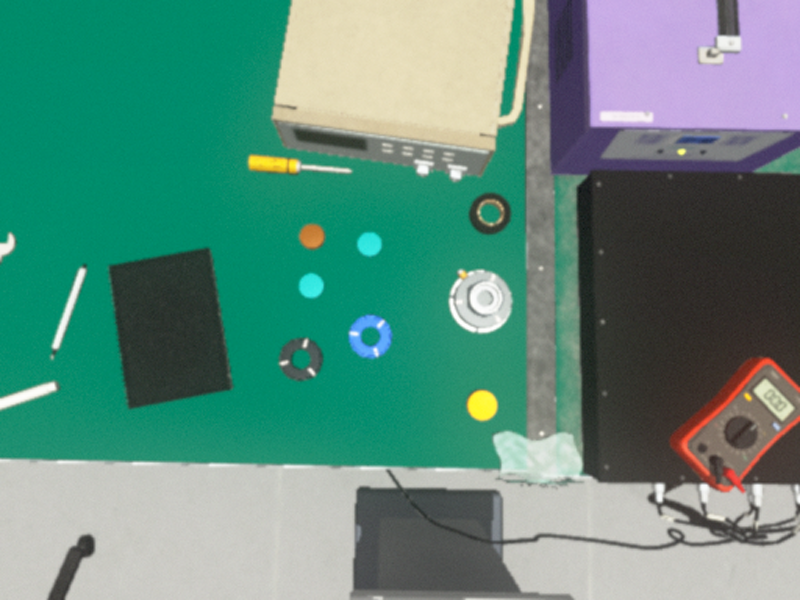

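View pics/scene0.png

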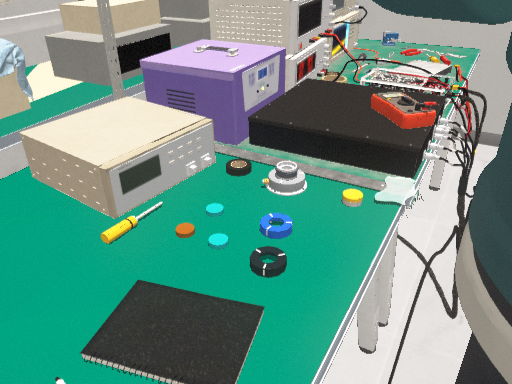

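Candidates in the top view (800×600 scale): for the glass, the amber disc (312,236) against the cyan discs (370,244) and (311,286). For the ring, the black one with white marks (301,359) against the blue one (370,337) and the tape roll (490,213). The cell is at (483,300) and the tin at (482,405). I choose the amber disc and the black marked ring, and will check them in a close crop.

Run:
```python
import cv2
im=cv2.imread("pics/top0.png")
cv2.imwrite("pics/c1.png",cv2.resize(im[130:265,165:340],None,fx=4.4,fy=4.4,interpolation=cv2.INTER_CUBIC))
im=cv2.imread("pics/scene0.png")
cv2.imwrite("pics/c2.png",cv2.resize(im[150:285,160:320],None,fx=4.4,fy=4.4,interpolation=cv2.INTER_CUBIC))
```

```text
(no output)
```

View pics/c1.png

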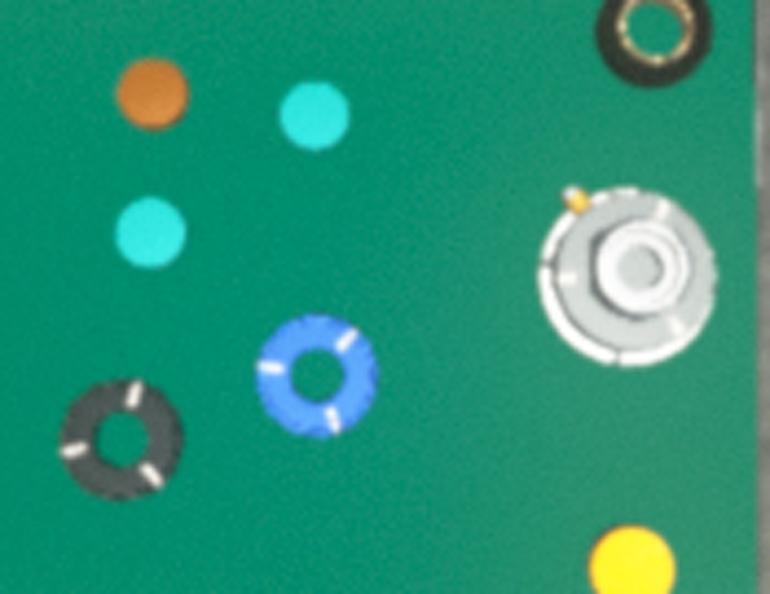

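View pics/c2.png

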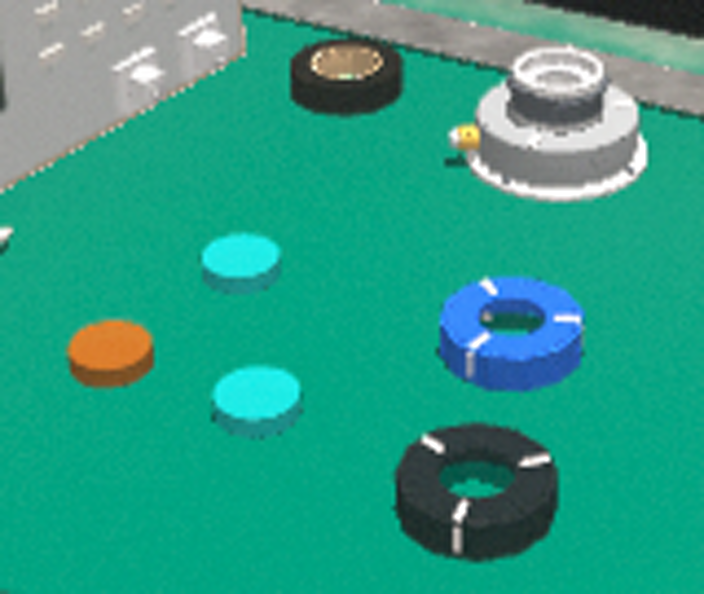

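The crops confirm the choices. In c1 the amber disc is at (153,94) and the black ring at (122,439), with white marks at (135,393), (73,450) and (152,475). The cell rim is at (641,268), with housing marks at (663,207), (567,278) and (677,327). c2 shows the same objects with the same colours. Next I'll measure with silhouette fits in both cameras.

```bash
cat > h.py <<'E'
import numpy as np, cv2
from workcell import ctrl
from scipy.optimize import least_squares
class Cam:
    def __init__(s,n):
        i=ctrl.camera_info(n); s.f=192/np.tan(np.radians(i["vertical_fov"]/2)); s.c=np.array([i["cx"],i["cy"]])
        E=i["extrinsics"]; s.R=E[:3,:3]; s.t=E[:3,3]
    def proj(s,P):
        p=(np.atleast_2d(P)-s.t)@s.R; return s.c+s.f*np.c_[p[:,0],-p[:,1]]/(-p[:,2:])
    def ray(s,uv,z):
        d=(np.r_[(np.array(uv)-s.c)*[1,-1]/s.f,-1])@s.R.T; return s.t+d*(z-s.t[2])/d[2]
A=np.linspace(0,2*np.pi,72,endpoint=False)
def circ(x,y,z,r): return np.c_[x+r*np.cos(A),y+r*np.sin(A),0*A+z]
def sil(cam,x,y,layers,k=16):   # centroid of union of hulls of cylinders (r,z0,z1)
    ps=[cv2.convexHull(cam.proj(np.r_[circ(x,y,a,r),circ(x,y,b,r)]).astype(np.float32)) for r,a,b in layers]
    o=np.floor(np.min([p.min((0,1)) for p in ps],0))-2
    m=np.zeros((150*k,150*k),np.uint8)
    for p in ps: cv2.fillPoly(m,[np.round((p-o+.5)*k-.5).astype(np.int32)],1)
    M=cv2.moments(m,True); return o+(np.array([M['m10'],M['m01']])/M['m00']+.5)/k-.5, M['m00']/k/k
def fit(cam,mask,layers,x0):
    c=cv2.findContours(mask.astype(np.uint8),cv2.RETR_EXTERNAL,cv2.CHAIN_APPROX_NONE)[0]
    c=max(c,key=cv2.contourArea); m=np.zeros_like(mask,np.uint8); cv2.drawContours(m,[c],-1,1,-1)
    ys,xs=np.nonzero(m); t=np.array([xs.mean(),ys.mean()])
    r=least_squares(lambda p:sil(cam,*p,layers)[0]-t,x0,diff_step=5e-3)
    return r.x,len(xs),sil(cam,*r.x,layers)[1]
E
python3 - <<'E'
from h import *
for n,offs,s in(("top",(165,130),4.4),("scene",(160,150),4.4)):
    cam=Cam(n); im=cv2.imread(f"pics/{n}0.png"); hsv=cv2.cvtColor(im,cv2.COLOR_BGR2HSV)
    H,S,V=[hsv[:,:,i].astype(int) for i in range(3)]
    pts={"top":dict(glass=(153,94),ring=(122,439),cell=(630,275)),"scene":dict(glass=(112,352),ring=(476,490),cell=(556,135))}[n]
    for o,p in pts.items():
        u,v=np.array(p)/s+offs; u,v=int(u),int(v); w=26 if o=="cell" else 22
        box=np.zeros(H.shape,bool); box[v-w:v+w,u-w:u+w]=1
        green=(H>70)&(H<88)&(S>150)&(V>90)
        if o=="glass": m=(H<25)&(S>100)&box; L=[(18,0,12)]
        elif o=="ring": m=box&~green; L=[(30.5,0,19)]
        else:
            m=box&(S<90); m=cv2.morphologyEx(m.astype(np.uint8),cv2.MORPH_OPEN,np.ones((5,5)))>0; L=[(46,0,4),(41,0,28),(25.5,36,50),(22,28,51)]
        print(n,o,fit(cam,m,L,cam.ray((u,v),10)[:2]))
E
```

```text
top glass (array([658.64650186, 230.81369211]), 189, 207.16015625)
top ring (array([477.44367882, 239.9912221 ]), 600, 612.10546875)
top cell (array([567.74101456, -20.17787392]), 1325, 1260.87890625)
scene glass (array([659.42425233, 228.48422767]), 234, 270.7265625)
scene ring (array([478.37177345, 237.56291077]), 945, 998.484375)
scene cell (array([577.20549116, -38.20312373]), 1408, 1113.05859375)
```

```bash
cat > ov.py <<'E'
from h import *
def tile(n,src,x,y,layers,u0,v0,w,k,marks=()):
    cam=Cam(n); im=cv2.imread(src)[v0:v0+w,u0:u0+w]; im=cv2.resize(im,None,fx=k,fy=k,interpolation=cv2.INTER_CUBIC)
    for r,z in layers:
        p=((cam.proj(circ(x,y,z,r))-[u0,v0]+.5)*k-.5); cv2.polylines(im,[np.round(p).astype(int)],True,(0,0,255),1)
    for a,r0,r1,z in marks:
        q=np.array([[x+r*np.cos(a),y+r*np.sin(a),z] for r in(r0,r1)])
        p=np.round((cam.proj(q)-[u0,v0]+.5)*k-.5).astype(int); cv2.line(im,p[0].tolist(),p[1].tolist(),(255,0,255),1)
    return im
E
python3 - <<'E'
from ov import *
cam=Cam("top")
cx,cy=567.7,-20.2; rx,ry=477.4,240
# mark angles from the crop pixels
for nm,c,z,P in(("cell",(cx,cy),28,[(663,207),(567,278),(677,327)]),("ring",(rx,ry),19,[(135,393),(73,450),(152,475)])):
    a=[]
    for p in P:
        w=cam.ray(np.array(p)/4.4+[165,130]-.5+.5/4.4,z)[:2]-c; a.append(np.degrees(np.arctan2(w[1],w[0]))); print(nm,np.hypot(*w),a[-1],a[-1]%120)
    ph=np.degrees(np.angle(np.exp(3j*np.radians(a)).mean()))/3; print(nm,"phase mod120",ph)
    if nm=="cell": ac=ph
    else: ar=ph
L=[(46,0),(41,28),(25.5,49),(22,51),(19.2,51)]
mk=[(np.radians(ac+120*i),30,40,28) for i in range(3)]
a=tile("top","pics/top0.png",cx,cy,L,282,166,50,8,mk); b=tile("scene","pics/scene0.png",cx,cy,L,262,152,50,8,mk)
cv2.imwrite("pics/o1.png",np.hstack([a,b]))
E
```

```text
cell 36.93419360594166 -22.753372815104324 97.24662718489567
cell 34.76105678486819 95.9808707130945 95.9808707130945
cell 34.84376613269593 -141.68361163227613 98.31638836772387
cell phase mod120 -22.81866386409747
ring 24.810934684784918 -17.056938383743077 102.94306161625693
ring 23.684322371429438 104.09474677411322 104.09474677411322
ring 24.66087877148333 -135.07589773797704 104.92410226202296
ring phase mod120 -16.012648391041633
```

View pics/o1.png

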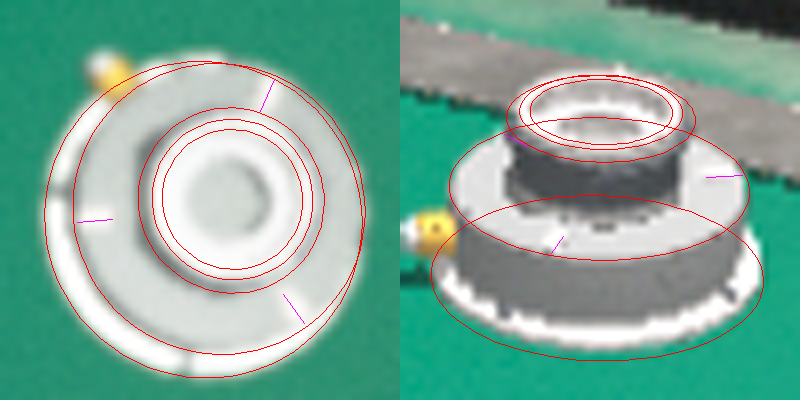

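The top overlay fits the cell to about 1 mm. The scene camera sees everything about 2 mm lower in y. I'll find the true bias by squeezing the glass on two axes and looking again. First move: over the glass.

Emit:
apply_moves(series=[[[-3.42, -1.7, 0.76], [0, 0, 0], 5.2], [[-3.42, -1.7, 0.76], [0, 0, 0], 5.2], [[-3.42, -1.7, 0.76], [0, 0, 0], 5.2], [[-3.42, -1.7, 0.76], [0, 0, 0], 5.2], [[-3.42, -1.7, 0.76], [0, 0, 0], 5.2], [[-3.42, -1.7, 0.76], [0, 0, 0], 5.2], [[-3.42, -1.7, 0.76], [0, 0, 0], 5.2], [[-3.42, -1.7, 0.76], [0, 0, 0], 5.2], [[-3.42, -1.7, 0.76], [0, 0, 0], 5.2], [[-3.42, -1.7, 0.76], [0, 0, 0], 5.2], [[-3.42, -1.7, 0.76], [0, 0, 0], 5.2], [[-3.42, -1.7, 0.76], [0, 0, 0], 5.2], [[-3.42, -1.7, 0.76], [0, 0, 0], 5.2], [[-3.42, -1.7, 0.76], [0, 0, 0], 5.2], [[-3.42, -1.7, 0.76], [0, 0, 0], 5.2], [[-3.42, -1.7, 0.76], [0, 0, 0], 5.2], [[-3.42, -1.7, 0.76], [0, 0, 0], 5.2], [[0, 0, 0], [0, 0, 0], 5.2], [[0, 0, 0], [0, 0, 0], 5.2]], force=20)

```text
time: 1.68
position: [659.4, 228.6, 100.6]
ee_rot: [0.126, 0.992, -0.0, -0.001]
wrist_force: [0.0, 0.7, 0.8]
finger_gap: 52.0
grip_force: 0.0
```

```bash
cat > go.py <<'E'
import sys, numpy as np
from workcell import ctrl
from scipy.spatial.transform import Rotation as R
# go.py x y z [closing-axis deg]: remaining tool-frame shift in cm
o=ctrl.get_obs(); Rm=R.from_quat(o["ee_rot"]).as_matrix(); np.set_printoptions(precision=3,suppress=True)
a=np.degrees(np.arctan2(Rm[1,1],Rm[0,1]))
print("t",round(o["time"],2),"pos",o["position"],"axis",round(a,2),"tilt",Rm[2,:2],"F",o["wrist_force"],"T",o["torque"],"gap",round(o["finger_gap"],2),"q6",o["q"][5])
if len(sys.argv)>3: print("shift cm",Rm.T@(np.array(sys.argv[1:4],float)-o["position"])/10)
if len(sys.argv)>4: print("rz deg",(a-float(sys.argv[4])+90)%180-90)
E
python3 go.py 659 229.7 7
```

```text
t 1.68 pos [659.44  228.631 100.65 ] axis 75.54 tilt [ 0.002 -0.001] F [0.   0.67 0.75] T [ 0.04 -0.03 -0.02] gap 51.98 q6 -1.0212363783057194
shift cm [0.053 0.103 9.365]
```

Emit:
apply_moves(series=[[[0.05, 0.1, 3.0], [0, 0, 0], 5.2], [[0, 0, 3.0], [0, 0, 0], 5.2], [[0, 0, 2.0], [0, 0, 0], 5.2], [[0, 0, 1.0], [0, 0, 0], 5.2], [[0, 0, 0.36], [0, 0, 0], 5.2], [[0, 0, 0], [0, 0, 0], 5.2], [[0, 0, 0], [0, 0, 0], 4.4], [[0, 0, 0], [0, 0, 0], 3.8], [[0, 0, 0], [0, 0, 0], 3.3], [[0, 0, 0], [0, 0, 0], 3.3], [[0, 0, 0], [0, 0, 0], 3.3], [[0, 0, 0], [0, 0, 0], 3.3], [[0, 0, 0], [0, 0, 0], 3.3]], force=20)

```text
time: 2.77
position: [659.8, 231.9, 11.2]
ee_rot: [0.125, 0.992, 0.001, 0.002]
wrist_force: [-1.4, 1.6, 11.1]
finger_gap: 33.1
grip_force: 5.2
```

```bash
python3 go.py 659 229.7 7
```

```text
t 2.77 pos [659.77  231.901  11.244] axis 75.68 tilt [-0.003  0.002] F [-1.423  1.637 11.089] T [0.327 0.226 0.031] gap 33.05 q6 -1.019624460690194
shift cm [ 0.021 -0.233  0.424]
```

The fingers closed onto the top of the glass because the tips swing back too far. I'll lift, open and go lower.

Emit:
apply_moves(series=[[[0, 0, -1.0], [0, 0, 0], 3.6], [[0, -0.2, 0], [0, 0, 0], 4.8], [[0, 0, 0], [0, 0, 0], 4.8], [[0, 0, 0.9], [0, 0, 0], 4.8], [[0, 0, 0], [0, 0, 0], 4.8], [[0, 0, 0], [0, 0, 0], 4.8]], force=20)

```text
time: 3.27
position: [657.4, 229.2, 8.1]
ee_rot: [0.125, 0.992, -0.0, -0.001]
wrist_force: [0.4, 0.5, -0.4]
finger_gap: 48.0
grip_force: 0.0
```

```bash
python3 go.py 659 229.7 4.5
```

```text
t 3.27 pos [657.399 229.185   8.1  ] axis 75.68 tilt [ 0.002 -0.001] F [ 0.449  0.534 -0.358] T [-0.015  0.02  -0.005] gap 48.0 q6 -1.022088614109542
shift cm [-0.143  0.09   0.36 ]
```

Emit:
apply_moves(series=[[[-0.14, 0.09, 0.36], [0, 0, 0], 4.8], [[0, 0, 0], [0, 0, 0], 4.8], [[0, 0, 0], [0, 0, 0], 4.2], [[0, 0, 0], [0, 0, 0], 3.7], [[0, 0, 0], [0, 0, 0], 3.3], [[0, 0, 0], [0, 0, 0], 3.3], [[0, 0, 0], [0, 0, 0], 3.3], [[0, 0, 0], [0, 0, 0], 3.3]], force=20)

```text
time: 3.93
position: [659.8, 230.0, 6.1]
ee_rot: [0.125, 0.992, 0.0, 0.0]
wrist_force: [0.7, 0.5, 0.9]
finger_gap: 34.2
grip_force: 20.1
```

```bash
python3 go.py 659 229.7 4.5
```

```text
t 3.93 pos [659.753 230.009   6.1  ] axis 75.69 tilt [-0.  0.] F [0.667 0.469 0.949] T [0.087 0.009 0.   ] gap 34.17 q6 -1.0220477529333327
shift cm [ 0.065 -0.049  0.16 ]
```

Emit:
apply_moves(series=[[[0, 0, 0], [0, 0, 0], 4.8], [[0, 0, 0.1], [0, 0, 0], 4.8], [[0, 0, 0], [0, 0, 7], 4.8], [[0, 0, 0], [0, 0, 7], 4.8], [[0, 0, 0], [0, 0, 7], 4.8], [[0, 0, 0], [0, 0, 7], 4.8], [[0, 0, 0], [0, 0, 7], 4.8], [[0, 0, 0], [0, 0, 7], 4.8], [[0, 0, 0], [0, 0, 7], 4.8], [[0, 0, 0], [0, 0, 7], 4.8], [[0, 0, 0], [0, 0, 7], 4.8], [[0, 0, 0], [0, 0, 7], 4.8], [[0, 0, 0], [0, 0, 7], 4.8], [[0, 0, 0], [0, 0, 7], 4.8], [[0, 0, 0], [0, 0, 6], 4.8], [[0, 0, 0], [0, 0, 0], 4.8], [[0, 0, 0], [0, 0, 0], 4.8]], force=20)

```text
time: 5.35
position: [659.6, 229.9, 4.8]
ee_rot: [0.789, 0.615, -0.0, -0.0]
wrist_force: [0.8, 0.3, -0.1]
finger_gap: 47.9
grip_force: 0.0
```

```bash
python3 go.py 659 229.7 4.5
```

```text
t 5.35 pos [659.573 229.948   4.762] axis -14.12 tilt [-0. -0.] F [ 0.822  0.342 -0.107] T [-0.002  0.022  0.009] gap 47.92 q6 0.545352601507019
shift cm [-0.038 -0.049  0.026]
```

Emit:
apply_moves(series=[[[0, 0, 0], [0, 0, 0], 4.2], [[0, 0, 0], [0, 0, 0], 3.7], [[0, 0, 0], [0, 0, 0], 3.3], [[0, 0, 0], [0, 0, 0], 3.3], [[0, 0, 0], [0, 0, 0], 3.3], [[0, 0, 0], [0, 0, 0], 3.3]], force=20)

```text
time: 5.85
position: [659.7, 230.0, 5.1]
ee_rot: [0.79, 0.614, 0.0, 0.0]
wrist_force: [-0.6, 0.3, 2.3]
finger_gap: 34.5
grip_force: 20.0
```

```bash
python3 go.py 659 229.7 4.5
```

```text
t 5.85 pos [659.709 229.983   5.053] axis -14.29 tilt [0. 0.] F [-0.591  0.331  2.3  ] T [-0.006  0.106  0.041] gap 34.51 q6 0.5483457829141928
shift cm [-0.045 -0.062  0.055]
```

Emit:
apply_moves(series=[[[0, 0, -1.0], [0, 0, 0], 3.2], [[0, 0, -2.5], [0, 0, 0], 3.2], [[0, 0, -3.0], [0, 0, 0], 3.2], [[0, 0, -2.0], [0, 0, 0], 3.2], [[0, 0, 0], [0, 0, 0], 3.2]], force=25)

```text
time: 6.27
position: [661.4, 230.6, 96.0]
ee_rot: [0.79, 0.614, 0.003, 0.001]
wrist_force: [0.5, 0.8, 0.0]
finger_gap: 33.9
grip_force: 25.0
```

```bash
python3 go.py 568.8 -21 75
```

```text
t 6.27 pos [661.443 230.561  96.038] axis -14.3 tilt [0.004 0.006] F [0.514 0.786 0.017] T [ 0.014 -0.033 -0.013] gap 33.91 q6 0.548601558690683
shift cm [-26.672  -2.775   1.993]
```

Emit:
apply_moves(series=[[[-2.2, -0.22, 0], [0, 0, 0], 3.2], [[-3.2, -0.33, 0], [0, 0, 0], 3.2], [[-3.2, -0.33, 0], [0, 0, 0], 3.2], [[-3.2, -0.33, 0], [0, 0, 0], 3.2], [[-3.2, -0.33, 0], [0, 0, 0], 3.2], [[-3.2, -0.33, 0.5], [0, 0, 0], 3.2], [[-3.2, -0.33, 0.5], [0, 0, 0], 3.2], [[-3.2, -0.33, 0.5], [0, 0, 0], 3.2], [[-2.0, -0.21, 0.5], [0, 0, 0], 3.2], [[0, 0, 0], [0, 0, 0], 3.2], [[0, 0, 0], [0, 0, 0], 3.2], [[0, 0, 0], [0, 0, 0], 3.2]])

```text
time: 7.27
position: [567.5, -20.7, 70.2]
ee_rot: [0.79, 0.613, 0.0, 0.0]
wrist_force: [0.9, 0.5, 0.3]
finger_gap: 34.4
grip_force: 25.0
```

```bash
python3 go.py 568.8 -21 75
python3 - <<'E'
from ov import *
cv2.imwrite("pics/scene1.png",ctrl.snapshot("scene")[:,:,::-1])
o=ctrl.get_obs()["position"]
k=10
a=tile("scene","pics/scene1.png",o[0],o[1],[(18,o[2]-5),(18,o[2]+7)],258,130,60,k)
cam=Cam("scene")
for r,z in((22,51),(19.2,51),(46,0),(41,28)):
    p=((cam.proj(circ(568.8,-21,z,r))-[258,130]+.5)*k-.5); cv2.polylines(a,[np.round(p).astype(int)],True,(255,0,0),1)
cv2.imwrite("pics/o2.png",a)
E
```

```text
t 7.27 pos [567.526 -20.733  70.203] axis -14.32 tilt [0. 0.] F [0.9   0.466 0.285] T [-0.028  0.02   0.026] gap 34.36 q6 0.16837984771000022
shift cm [ 0.006  0.13  -0.48 ]
```

View pics/o2.png

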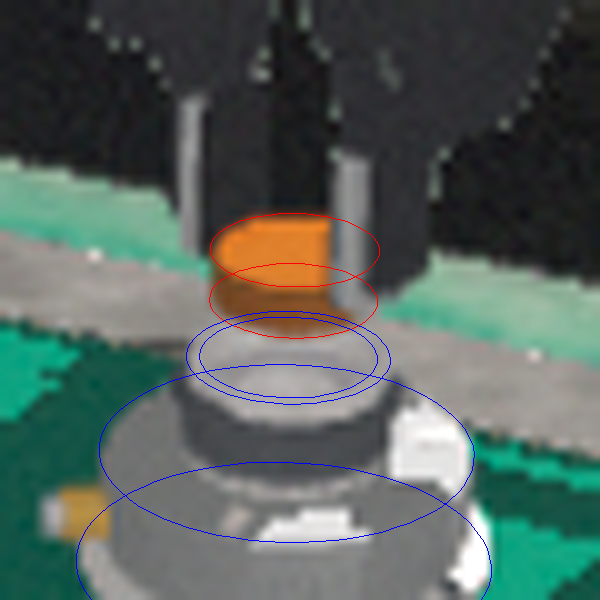

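The image shows the held glass agreeing with its known pose to about 0.5 px: red outline at (295,275), glass at the same place. The cell body also matches the blue model at (568.8,-21). I take the cell as (568.5,-20.8) and lower the glass gently.

Emit:
apply_moves(series=[[[0.01, 0.1, 0.6], [0, 0, 0], 3.2], [[0, 0, 0.6], [0, 0, 0], 3.2], [[0, 0, 0.1], [0, 0, 0], 3.2], [[0, 0, 0.1], [0, 0, 0], 3.2], [[0, 0, 0.1], [0, 0, 0], 3.2], [[0, 0, 0.1], [0, 0, 0], 3.2], [[0, 0, 0], [0, 0, 0], 3.2], [[0, 0, 0], [0, 0, 0], 3.2]])

```text
time: 7.98
position: [568.4, -21.1, 54.0]
ee_rot: [0.79, 0.614, 0.0, 0.0]
wrist_force: [-1.1, 0.2, -0.3]
finger_gap: 34.3
grip_force: 25.0
```

```bash
python3 go.py 568.5 -20.8 49.5
```

```text
t 7.98 pos [568.383 -21.14   53.991] axis -14.31 tilt [0. 0.] F [-1.115  0.232 -0.341] T [-0.019  0.017 -0.05 ] gap 34.33 q6 0.16778973051980142
shift cm [0.036 0.003 0.449]
```

Emit:
apply_moves(series=[[[0.01, 0, 0.1], [0, 0, 0], 3.2], [[0.01, 0, 0.1], [0, 0, 0], 3.2], [[0, 0, 0.1], [0, 0, 0], 3.2], [[0, 0, 0.05], [0, 0, 0], 3.2], [[0, 0, 0], [0, 0, 0], 3.2], [[0, 0, 0], [0, 0, 0], 3.2]])

```text
time: 8.48
position: [568.4, -20.9, 50.4]
ee_rot: [0.79, 0.614, -0.0, -0.0]
wrist_force: [-0.1, 0.5, -0.5]
finger_gap: 34.4
grip_force: 25.1
```

```bash
python3 go.py 568.5 -20.8 49.5
```

```text
t 8.48 pos [568.369 -20.93   50.375] axis -14.31 tilt [-0. -0.] F [-0.078  0.53  -0.468] T [-0.008 -0.04   0.03 ] gap 34.35 q6 0.16814114663501273
shift cm [0.016 0.009 0.088]
```

Emit:
apply_moves(series=[[[0, 0, 0.05], [0, 0, 0], 3.2], [[0, 0, 0.04], [0, 0, 0], 3.2], [[0, 0, 0], [0, 0, 0], 3.2], [[0, 0, 0], [0, 0, 0], 3.2]])

```text
time: 8.82
position: [568.5, -21.0, 50.2]
ee_rot: [0.79, 0.614, 0.0, 0.0]
wrist_force: [-4.9, 0.5, 7.4]
finger_gap: 34.3
grip_force: 29.4
```

```bash
python3 go.py 568.5 -20.8 49.5
```

```text
t 8.82 pos [568.49  -20.974  50.224] axis -14.31 tilt [0. 0.] F [-4.929  0.509  7.353] T [ 0.042  0.75  -0.03 ] gap 34.31 q6 0.16807892825106827
shift cm [ 0.017 -0.003  0.072]
```

Emit:
apply_moves(series=[[[0, 0, -0.05], [0, 0, 0], 3.5], [[0, 0, 0], [0, 0, 0], 3.8], [[0, 0, 0], [0, 0, 0], 4.2], [[0, 0, 0], [0, 0, 0], 4.2], [[0, 0, 0], [0, 0, 0], 4.2]])

```text
time: 9.23
position: [568.3, -20.9, 49.9]
ee_rot: [0.79, 0.614, -0.0, -0.0]
wrist_force: [0.0, -0.1, 0.6]
finger_gap: 42.3
grip_force: 0.0
```

```bash
python3 go.py 568.5 -20.8 49.5
```

```text
t 9.23 pos [568.329 -20.937  49.892] axis -14.31 tilt [-0. -0.] F [ 0.03  -0.097  0.618] T [-0.014  0.016 -0.04 ] gap 42.28 q6 0.16809151367212474
shift cm [0.018 0.013 0.039]
```

Emit:
apply_moves(series=[[[0, 0, -0.5], [0, 0, 0], 4.4], [[0, 0, -2], [0, 0, 0], 4.4], [[0, 0, -2.5], [0, 0, 0], 6.0], [[0, 0, -2], [0, 0, 0], 8.0], [[2.87, -1.89, 0], [0, 0, 1.7], 8.4], [[2.87, -1.89, 0], [0, 0, 0], 8.4], [[2.87, -1.89, 0], [0, 0, 0], 8.4], [[2.87, -1.89, 0], [0, 0, 0], 8.4], [[2.87, -1.89, 0], [0, 0, 0], 8.4], [[2.87, -1.89, 0], [0, 0, 0], 8.4], [[2.87, -1.89, 0], [0, 0, 0], 8.4], [[2.87, -1.89, 0], [0, 0, 0], 8.4], [[0, 0, 0], [0, 0, 0], 8.4], [[0, 0, 0], [0, 0, 0], 8.4]])

```text
time: 10.4
position: [484.9, 242.5, 120.3]
ee_rot: [0.798, 0.603, 0.0, 0.0]
wrist_force: [-0.1, -0.1, 1.3]
finger_gap: 83.8
grip_force: 0.0
```

```bash
python3 go.py 478.3 239.2 30
python3 - <<'E'
from ov import *
for n in("top","scene"): cv2.imwrite(f"pics/{n}2.png",ctrl.snapshot(n)[:,:,::-1])
x,y=568.4,-20.8
L=[(22,51),(18,56)]
a=tile("top","pics/top2.png",x,y,L,286,166,50,8); b=tile("scene","pics/scene2.png",x,y,L,262,145,50,8)
cv2.imwrite("pics/o3.png",np.hstack([a,b]))
E
```

```text
t 10.4 pos [484.863 242.487 120.336] axis -15.85 tilt [0. 0.] F [-0.063 -0.086  1.329] T [-0.003 -0.044  0.055] gap 83.77 q6 0.6933378201951703
shift cm [-0.496 -0.543  9.033]
```

View pics/o3.png

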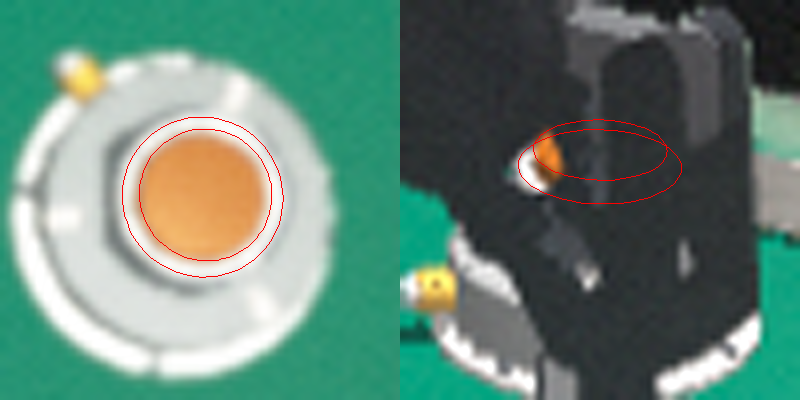

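The top view shows the amber glass centred inside the white rim, centre (202,196) against the model's (204,197). Now down over the ring.

Emit:
apply_moves(series=[[[-0.5, -0.54, 2.5], [0, 0, 0], 8.4], [[0, 0, 3.0], [0, 0, 0], 8.4], [[0, 0, 3.0], [0, 0, 0], 8.4], [[0, 0, 2.0], [0, 0, 0], 8.4], [[0, 0, 1.0], [0, 0, 0], 8.4], [[0, 0, 0], [0, 0, 0], 8.4], [[0, 0, 0], [0, 0, 0], 8.4]])

```text
time: 11.08
position: [479.4, 237.3, 5.7]
ee_rot: [0.799, 0.601, 0.0, 0.0]
wrist_force: [-0.2, -1.0, -0.0]
finger_gap: 84.3
grip_force: 0.0
```

```bash
python3 go.py 478.3 239.2 -1 -16
```

```text
t 11.08 pos [479.398 237.335   5.72 ] axis -16.07 tilt [0. 0.] F [-0.176 -1.001 -0.009] T [ 0.008 -0.029 -0.085] gap 84.33 q6 0.692505117807013
shift cm [ 0.149 -0.157  0.672]
rz deg -0.06853277956552972
```

Emit:
apply_moves(series=[[[0.15, -0.16, 0.4], [0, 0, 0], 8.4], [[0, 0, 0.27], [0, 0, 0], 8.0], [[0, 0, 0], [0, 0, 0], 7.2], [[0, 0, 0], [0, 0, 0], 6.5], [[0, 0, 0], [0, 0, 0], 5.8], [[0, 0, 0], [0, 0, 0], 5.5], [[0, 0, 0], [0, 0, 0], 5.5], [[0, 0, 0], [0, 0, 0], 5.5], [[0, 0, 0], [0, 0, 0], 5.5]], force=30)

```text
time: 11.83
position: [478.0, 239.9, -1.0]
ee_rot: [0.799, 0.602, 0.0, 0.0]
wrist_force: [-1.4, -0.3, 6.0]
finger_gap: 59.3
grip_force: 33.1
```

```bash
python3 go.py 478.3 239.2 -1 -16
```

```text
t 11.83 pos [477.993 239.887  -1.011] axis -16.01 tilt [0.001 0.001] F [-1.431 -0.309  6.043] T [-0.032  0.263  0.022] gap 59.31 q6 0.6967464957338618
shift cm [-0.058  0.048 -0.001]
rz deg -0.005799098987523621
```

Emit:
apply_moves(series=[[[0, 0, 0], [0, 0, 0], 6.6], [[0, 0, -0.1], [0, 0, 0], 7.6], [[0, 0, 0], [0, 0, -7], 7.6], [[0, 0, 0], [0, 0, -7], 7.6], [[0, 0, 0], [0, 0, -7], 7.6], [[0, 0, 0], [0, 0, -7], 7.6], [[0, 0, 0], [0, 0, -7], 7.6], [[0, 0, 0], [0, 0, -7], 7.6], [[0, 0, 0], [0, 0, -7], 7.6], [[0, 0, 0], [0, 0, -7], 7.6], [[0, 0, 0], [0, 0, -7], 7.6], [[0, 0, 0], [0, 0, -7], 7.6], [[0, 0, 0], [0, 0, -7], 7.6], [[0, 0, 0], [0, 0, -7], 7.6], [[0, 0, 0], [0, 0, -6], 7.6], [[0, 0, 0], [0, 0, 0], 7.6], [[0, 0, 0], [0, 0, 0], 7.0], [[0, 0, 0], [0, 0, 0], 6.4], [[0, 0, 0], [0, 0, 0], 5.8], [[0, 0, 0], [0, 0, 0], 5.5]])

```text
time: 13.5
position: [477.8, 239.7, -0.5]
ee_rot: [0.14, 0.99, 0.0, 0.0]
wrist_force: [-0.4, -0.8, 3.6]
finger_gap: 59.6
grip_force: 32.9
```

Emit:
apply_moves(series=[[[0, 0, 0], [0, 0, 0], 5.5], [[0, 0, 0], [0, 0, 0], 5.5], [[0, 0, 0], [0, 0, 0], 5.5]], force=40)

```text
time: 13.75
position: [477.8, 239.7, -0.4]
ee_rot: [0.14, 0.99, 0.0, 0.0]
wrist_force: [-0.6, -1.7, 5.5]
finger_gap: 58.9
grip_force: 42.3
```

```bash
python3 go.py 478.3 239.2 -1 74
```

```text
t 13.75 pos [477.839 239.742  -0.396] axis 73.94 tilt [-0.  0.] F [-0.608 -1.727  5.49 ] T [-0.231  0.281 -0.051] gap 58.9 q6 -0.8730808899934143
shift cm [-0.059 -0.039  0.06 ]
rz deg -0.06397608955995793
```

Emit:
apply_moves(series=[[[0, 0, -1.0], [0, 0, 0], 5.4], [[0, 0, -2.5], [0, 0, 0], 5.4], [[0, 0, -3.0], [0, 0, 0], 5.4], [[0, 0, -2.0], [0, 0, 6.7], 5.4], [[0, 0, 0], [0, 0, 0], 5.4], [[0, 0, 0], [0, 0, 0], 5.4]], force=45)

```text
time: 14.25
position: [478.2, 239.9, 85.8]
ee_rot: [0.197, 0.98, 0.001, 0.001]
wrist_force: [-0.6, 0.5, -0.9]
finger_gap: 58.8
grip_force: 49.6
```

```bash
python3 go.py 568.4 -20.8 75 67.2
```

```text
t 14.25 pos [478.191 239.941  85.789] axis 67.29 tilt [-0.002  0.002] F [-0.579  0.485 -0.935] T [-0.006 -0.009  0.037] gap 58.84 q6 -0.757075486405248
shift cm [-18.386 -20.572   1.073]
rz deg 0.0902028042263936
```

Emit:
apply_moves(series=[[[-1.4, -1.57, 0], [0, 0, 0], 5.4], [[-2.3, -2.57, 0], [0, 0, 0], 5.4], [[-2.3, -2.57, 0], [0, 0, 0], 5.4], [[-2.3, -2.57, 0], [0, 0, 0], 5.4], [[-2.3, -2.57, 0], [0, 0, 0], 5.4], [[-2.3, -2.57, 0], [0, 0, 0], 5.4], [[-2.3, -2.57, 0], [0, 0, 0], 5.4], [[-2.3, -2.57, 0], [0, 0, 0], 5.4], [[-0.9, -1.0, 0.5], [0, 0, 0], 5.4], [[0, 0, 0.5], [0, 0, 0], 5.4], [[0, 0, 0], [0, 0, 0], 5.4], [[0, 0, 0], [0, 0, 0], 5.4], [[0, 0, 0], [0, 0, 0], 5.4]])

```text
time: 15.33
position: [567.7, -19.9, 74.0]
ee_rot: [0.196, 0.981, 0.0, -0.0]
wrist_force: [0.3, -0.3, 0.1]
finger_gap: 58.7
grip_force: 49.5
```

```bash
python3 go.py 568.4 -20.8 60 67.2
python3 - <<'E'
from ov import *
cv2.imwrite("pics/scene3.png",ctrl.snapshot("scene")[:,:,::-1])
o=ctrl.get_obs()["position"]
a=tile("scene","pics/scene3.png",o[0],o[1],[(30,o[2]+.4),(30,o[2]+19.4)],258,130,60,10,[(np.radians(-22.8+120*i),18,30,o[2]+19.4) for i in range(3)])
cam=Cam("scene")
for r,z in((22,51),(46,0),(41,28)):
    p=((cam.proj(circ(568.4,-20.8,z,r))-[258,130]+.5)*10-.5); cv2.polylines(a,[np.round(p).astype(int)],True,(255,0,0),1)
cv2.imwrite("pics/o4.png",a)
E
```

```text
t 15.33 pos [567.663 -19.949  74.021] axis 67.37 tilt [ 0.001 -0.   ] F [ 0.344 -0.3    0.097] T [ 0.012 -0.004  0.063] gap 58.73 q6 -1.2559534111605053
shift cm [-0.102 -0.05   1.402]
rz deg 0.16785886329144262
```

View pics/o4.png

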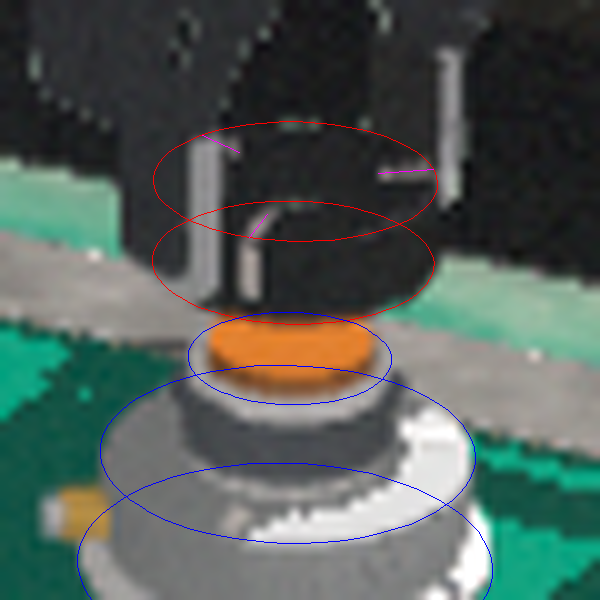

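The picture shows the glass sitting flat and level at (290,350). The ring is held level, with its front mark at (250,240) over the cell mark at (237,520). Lowering.

Emit:
apply_moves(series=[[[-0.1, -0.05, 0.6], [0, 0, 0.2], 5.4], [[0, 0, 0.6], [0, 0, 0], 5.4], [[0, 0, 0.5], [0, 0, 0], 5.4], [[0, 0, 0.3], [0, 0, 0], 5.4], [[0, 0, 0.2], [0, 0, 0], 5.4], [[0, 0, 0], [0, 0, 0], 5.4], [[0, 0, 0], [0, 0, 0], 5.4]])

```text
time: 15.97
position: [568.8, -21.8, 52.3]
ee_rot: [0.199, 0.98, 0.0, -0.0]
wrist_force: [-0.2, -1.0, -0.2]
finger_gap: 58.8
grip_force: 49.5
```

```bash
python3 go.py 568.4 -20.8 42 67.2
```

```text
t 15.97 pos [568.788 -21.846  52.26 ] axis 67.09 tilt [ 0. -0.] F [-0.245 -0.968 -0.172] T [-0.001  0.049  0.012] gap 58.76 q6 -1.2541268598668085
shift cm [0.076 0.081 1.026]
rz deg -0.11192224827583175
```

Emit:
apply_moves(series=[[[0.07, 0.07, 0.2], [0, 0, 0], 5.4], [[0, 0, 0.2], [0, 0, 0], 5.4], [[0, 0, 0.1], [0, 0, 0], 5.4], [[0, 0, 0.1], [0, 0, 0], 5.4], [[0, 0, 0], [0, 0, 0], 5.4], [[0, 0, 0], [0, 0, 0], 5.4]])

```text
time: 16.47
position: [568.4, -20.9, 46.3]
ee_rot: [0.199, 0.98, -0.0, -0.0]
wrist_force: [-0.6, 0.2, 0.4]
finger_gap: 58.8
grip_force: 49.5
```

```bash
python3 go.py 568.4 -20.8 42 67.2
```

```text
t 16.47 pos [568.407 -20.936  46.287] axis 67.09 tilt [ 0. -0.] F [-0.632  0.184  0.379] T [0.034 0.031 0.041] gap 58.82 q6 -1.2525972346817877
shift cm [0.006 0.012 0.429]
rz deg -0.11001078181159585
```

Emit:
apply_moves(series=[[[0, 0, 0.1], [0, 0, 0], 5.4], [[0, 0, 0.1], [0, 0, 0], 5.4], [[0, 0, 0.1], [0, 0, 0], 5.4], [[0, 0, 0], [0, 0, 0], 5.4], [[0, 0, 0], [0, 0, 0], 5.4]])

```text
time: 16.88
position: [568.4, -20.9, 43.2]
ee_rot: [0.199, 0.98, -0.0, -0.0]
wrist_force: [0.9, 0.4, -0.9]
finger_gap: 59.2
grip_force: 49.5
```

```bash
python3 go.py 568.4 -20.8 41 67.2
```

```text
t 16.88 pos [568.38  -20.915  43.237] axis 67.09 tilt [ 0. -0.] F [ 0.92   0.437 -0.924] T [ 0.039  0.002 -0.026] gap 59.18 q6 -1.252534409207502
shift cm [0.003 0.011 0.224]
rz deg -0.11242827511843245
```

Emit:
apply_moves(series=[[[0, 0, 0.1], [0, 0, 0], 5.4], [[0, 0, 0.1], [0, 0, 0], 5.4], [[0, 0, 0], [0, 0, 0], 5.4], [[0, 0, 0], [0, 0, 0], 5.4]])

```text
time: 17.22
position: [568.4, -20.9, 41.2]
ee_rot: [0.199, 0.98, -0.0, -0.0]
wrist_force: [0.5, -0.0, -1.2]
finger_gap: 58.7
grip_force: 49.5
```

```bash
python3 go.py 568.4 -20.8 41 67.2
```

```text
t 17.22 pos [568.369 -20.922  41.208] axis 67.09 tilt [ 0. -0.] F [ 0.479 -0.043 -1.2  ] T [-0.012  0.035 -0.036] gap 58.71 q6 -1.252552004299259
shift cm [0.002 0.012 0.021]
rz deg -0.11183555295409064
```

Emit:
apply_moves(series=[[[0, 0, 0.05], [0, 0, 0], 5.4], [[0, 0, 0.05], [0, 0, 0], 5.4], [[0, 0, 0], [0, 0, 0], 5.4], [[0, 0, 0], [0, 0, 0], 5.4]])

```text
time: 17.55
position: [568.5, -20.9, 40.5]
ee_rot: [0.199, 0.98, 0.0, 0.0]
wrist_force: [-0.7, 1.1, 0.7]
finger_gap: 58.3
grip_force: 49.7
```

```bash
python3 go.py 568.4 -20.8 41 67.2
```

```text
t 17.55 pos [568.495 -20.937  40.467] axis 67.09 tilt [-0.  0.] F [-0.719  1.089  0.668] T [0.039 0.063 0.024] gap 58.3 q6 -1.2525692321182569
shift cm [ 0.014  0.009 -0.053]
rz deg -0.11066625882787662
```

The ring is home: origin about 41, glass touched lightly, lugs in the gaps. Now I'll turn clockwise and watch Fz and Tz.

Emit:
apply_moves(series=[[[0, 0, 0], [0, 0, 4], 5.4], [[0, 0, 0], [0, 0, 4], 5.4], [[0, 0, 0], [0, 0, 4], 5.4], [[0, 0, 0], [0, 0, 0], 5.4], [[0, 0, 0], [0, 0, 0], 5.4]])

```text
time: 17.97
position: [568.5, -20.9, 40.4]
ee_rot: [0.299, 0.954, 0.0, 0.0]
wrist_force: [0.2, 0.8, 0.6]
finger_gap: 58.6
grip_force: 49.7
```

```bash
python3 go.py
```

```text
t 17.97 pos [568.486 -20.92   40.423] axis 55.21 tilt [-0.  0.] F [0.157 0.792 0.585] T [-0.024 -0.036 -0.057] gap 58.64 q6 -1.0452486764613382
```

Emit:
apply_moves(series=[[[0, 0, 0], [0, 0, 2], 5.4], [[0, 0, 0], [0, 0, 2], 5.4], [[0, 0, 0], [0, 0, 2], 5.4]])

```text
time: 18.22
position: [568.5, -20.9, 40.4]
ee_rot: [0.349, 0.937, 0.0, 0.0]
wrist_force: [-0.2, 0.6, 1.2]
finger_gap: 58.8
grip_force: 49.7
```

```bash
python3 go.py
```

```text
t 18.22 pos [568.5   -20.95   40.424] axis 49.15 tilt [-0.  0.] F [-0.175  0.572  1.223] T [-0.021  0.01   0.024] gap 58.81 q6 -0.9394823895539549
```

Emit:
apply_moves(series=[[[0, 0, 0], [0, 0, 2], 5.4], [[0, 0, 0], [0, 0, 2], 5.4], [[0, 0, 0], [0, 0, 2], 5.4]])

```text
time: 18.47
position: [568.5, -20.9, 40.4]
ee_rot: [0.398, 0.918, 0.0, 0.0]
wrist_force: [0.0, -0.3, 1.2]
finger_gap: 58.9
grip_force: 49.7
```

```bash
python3 go.py
```

```text
t 18.47 pos [568.493 -20.929  40.41 ] axis 43.15 tilt [-0.  0.] F [ 0.019 -0.269  1.216] T [0.    0.058 0.03 ] gap 58.92 q6 -0.8347365884801692
```

Emit:
apply_moves(series=[[[0, 0, 0], [0, 0, 2], 5.4], [[0, 0, 0], [0, 0, 2], 5.4], [[0, 0, 0], [0, 0, 2], 5.4]])

```text
time: 18.72
position: [568.5, -20.9, 40.4]
ee_rot: [0.445, 0.896, 0.0, 0.0]
wrist_force: [-0.1, 1.0, 1.4]
finger_gap: 58.8
grip_force: 49.7
```

```bash
python3 go.py
```

```text
t 18.72 pos [568.493 -20.922  40.4  ] axis 37.15 tilt [-0.  0.] F [-0.074  1.008  1.391] T [-0.01   0.024  0.033] gap 58.83 q6 -0.7300185801022083
```

Emit:
apply_moves(series=[[[0, 0, 0], [0, 0, 2], 5.4], [[0, 0, 0], [0, 0, 2], 5.4], [[0, 0, 0], [0, 0, 2], 5.4]])

```text
time: 18.97
position: [568.4, -20.9, 40.3]
ee_rot: [0.491, 0.871, 0.0, -0.0]
wrist_force: [0.2, 0.1, -0.2]
finger_gap: 58.9
grip_force: 49.6
```

```bash
python3 go.py
```

```text
t 18.97 pos [568.383 -20.898  40.254] axis 31.15 tilt [ 0. -0.] F [ 0.223  0.091 -0.192] T [ 0.049 -0.056  0.031] gap 58.9 q6 -0.6253433044968957
```

Emit:
apply_moves(series=[[[0, 0, 0], [0, 0, 2], 5.4], [[0, 0, 0], [0, 0, 2], 5.4], [[0, 0, 0], [0, 0, 2], 5.4]])

```text
time: 19.22
position: [568.3, -20.8, 40.1]
ee_rot: [0.536, 0.844, -0.0, -0.0]
wrist_force: [0.3, 0.4, -0.9]
finger_gap: 58.6
grip_force: 49.4
```

```bash
python3 go.py
```

```text
t 19.22 pos [568.294 -20.84   40.109] axis 25.16 tilt [ 0. -0.] F [ 0.299  0.412 -0.948] T [ 0.139 -0.062  0.161] gap 58.6 q6 -0.520683344161566
```

Contact is felt: from about axis 34°, Fz falls, the hand is drawn down and Tz rises. About 12° more gives 1 mm. I'll continue, following down at the thread's pitch.

Emit:
apply_moves(series=[[[0, 0, 0.01], [0, 0, 2], 5.4], [[0, 0, 0.01], [0, 0, 2], 5.4], [[0, 0, 0.01], [0, 0, 2], 5.4]])

```text
time: 19.47
position: [568.3, -20.8, 39.9]
ee_rot: [0.58, 0.815, 0.0, -0.0]
wrist_force: [0.8, 0.5, -0.8]
finger_gap: 58.6
grip_force: 49.5
```

```bash
python3 go.py
```

```text
t 19.47 pos [568.327 -20.792  39.856] axis 19.16 tilt [ 0. -0.] F [ 0.757  0.504 -0.793] T [0.209 0.048 0.201] gap 58.61 q6 -0.41595371173688833
```

Emit:
apply_moves(series=[[[0, 0, 0.01], [0, 0, 2], 5.4], [[0, 0, 0.01], [0, 0, 2], 5.4], [[0, 0, 0.01], [0, 0, 2], 5.4]])

```text
time: 19.72
position: [568.4, -20.8, 39.6]
ee_rot: [0.621, 0.783, 0.0, -0.0]
wrist_force: [0.2, 1.2, 0.8]
finger_gap: 59.0
grip_force: 49.6
```

```bash
python3 go.py
```

```text
t 19.72 pos [568.35  -20.816  39.607] axis 13.16 tilt [ 0. -0.] F [0.234 1.194 0.848] T [ 0.213 -0.024  0.236] gap 58.98 q6 -0.3112919095677338
```

About 1 mm of compression, by both height and angle, with the torque rising steadily: snug. Releasing.

Emit:
apply_moves(series=[[[0, 0, 0], [0, 0, 0], 5.6], [[0, 0, 0], [0, 0, 0], 5.9], [[0, 0, 0], [0, 0, 0], 6.4], [[0, 0, 0], [0, 0, 0], 7.2], [[0, 0, 0], [0, 0, 0], 7.8], [[0, 0, 0], [0, 0, 0], 7.8], [[0, 0, -1], [0, 0, 0], 7.8], [[0, 0, -3], [0, 0, 0], 7.8], [[0, 0, -4], [0, 0, 0], 7.8], [[-3, 0, -3], [0, 0, 0], 7.8], [[-4, 0, 0], [0, 0, 0], 7.8], [[-4, 0, 0], [0, 0, 0], 7.8], [[-4, 0, 0], [0, 0, 0], 7.8], [[0, 0, 0], [0, 0, 0], 7.8], [[0, 0, 0], [0, 0, 0], 7.8]])

```text
time: 20.97
position: [602.3, -168.3, 149.6]
ee_rot: [0.623, 0.782, -0.0, -0.0]
wrist_force: [0.2, 0.8, 0.7]
finger_gap: 78.3
grip_force: 0.0
```

```bash
python3 go.py
python3 - <<'E'
from ov import *
for n in("top","scene"): cv2.imwrite(f"pics/{n}5.png",ctrl.snapshot(n)[:,:,::-1])
x,y=568.4,-20.8; ph=13.16-90
L=[(30,40),(30,59)]; mk=[(np.radians(ph+120*i),18,30,59) for i in range(3)]
a=tile("top","pics/top5.png",x,y,[(30,59)],286,166,50,8,mk); b=tile("scene","pics/scene5.png",x,y,L,262,145,50,8,mk)
cv2.imwrite("pics/o5.png",np.hstack([a,b]))
E
```

```text
t 20.97 pos [ 602.274 -168.292  149.63 ] axis 12.95 tilt [-0. -0.] F [0.222 0.785 0.688] T [ 0.012  0.055 -0.011] gap 78.31 q6 -0.5391971981123946
```

View pics/o5.png

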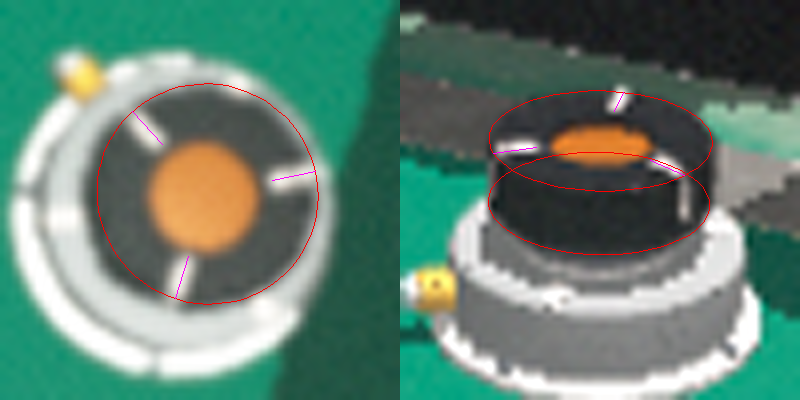

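The ring sits level at the neck with its marks at the expected angle, within about 3°: top view (148,130), (293,178) and (185,278). The amber glass shows through the lip. Nothing else was touched, and the hand is clear.

```bash
python3 -c "
from workcell import ctrl
print(ctrl.hand_in())"
```

```text
the job is handed in; nothing more can be done
None
```

The amber glass lies flat in the cell and the black ring is screwed down snug, holding the glass about 1 mm (roughly 9 N) down on its spring; the gripper has let go and the job was handed in at about 21 s.

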